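# Set the tube shaker's speed selector and start it

## Task

On the tube shaker, push the side of the speed selector's pointer with a fingertip and click it round clockwise to the fifth white dot after the red off dot, without ever clicking it on past that dot. Once it has clicked in there, press the green start button fully down and let it come up again. Use the fingers only to push: do not pinch the pointer, do not press the button before the speed is set, and leave the tube rack and everything else on the bench where it stands.

Things in the scene. Friction and masses are not known exactly. Their poses are not given: they have to be found in the camera images.
- shaker: Bench-top tube shaker fixed to the bench, 300 (x) x 280 (y) mm. Origin: centre of its underside; z up. The half towards its own -x (facing the robot) is a flat blue control deck, 70 mm above the bench. The +x half carries a dark platform 145 x 240 mm, centred 72 mm towards +x, top 88 mm above the bench, with the blue tube rack on it.
- selector_axis (a point): On the selector's vertical axis at deck height; 75 mm towards -x and 50 mm towards +y of the shaker's origin, in its frame. The selector is a grey disc 88 mm across, 6 mm high, with a black upright pointer bar on it: 14 mm thick, top 30 mm above the deck, from 8 mm behind the axis to 38 mm in front, white line on top at the pointing end. Deck clear for 65 mm round the axis.
- off_dot (a point): Red dot on the deck marking off, 54 mm from the selector's axis, at +120 degrees (counter-clockwise from the shaker's +x, seen from above). Eight white dots follow clockwise on the same circle, 30 degrees apart.
- fifth_dot (a point): The fifth white dot clockwise from the red one, on the deck 54 mm from the selector's axis, at -30 degrees in the shaker's frame.
- selector (a joint): Selector angle, rad: 0 at the red dot (end stop), growing clockwise seen from above, 0.524 a dot, 2.618 at the fifth white dot, 4.19 at the eighth (end stop). A detent holds it at each dot: about 3 N at 30 mm from the axis moves it out, past half way it snaps on to the next dot. It starts, or settles at once, at the off, first or second white dot.
- pointer_tip (a point): Pointing end of the pointer bar: on the top edge, 38 mm from the axis and 30 mm above the deck.
- pointer_back: The half of the pointer bar's thickness (7 of 14 mm, below a 3 mm common cap) with the counter-clockwise side face, to push for turning clockwise. Origin on the selector's axis at deck height, x along the pointer, y to its counter-clockwise side; the face is 7 mm from the bar's middle plane.
- pointer_front: The other half of the bar's thickness, with the clockwise side face, to push for turning back. Same origin and axes.
- start (a joint): Travel of the green start button, m: 0 up, 0.006 fully down; springs back. About 5 N pushes it fully down.
- start_top (a point): Centre of the top of the round green start button (28 mm across); moves with it. On the control deck, 75 mm towards -x and 85 mm towards -y of the shaker's origin, in its frame.
- tube_rack: Blue rack of capped tubes, 75 x 130 x 42 mm high, standing loose on the shaking platform. Origin: centre of its underside. Leave alone.
- tip_box: yellow pipette-tip box, 85 x 125 x 51 mm high, standing loose on the bench beside the shaker. Origin on its underside. Leave alone.
- white_box: white tip box with a yellow lid, 87 x 127 x 65 mm high, standing loose on the bench beside the shaker. Origin on its underside. Leave alone.
- orange_rack: orange micro-tube rack, 80 x 100 x 36 mm high, standing loose on the bench beside the shaker. Origin on its underside. Leave alone.
- bottle: glass bottle with blue cap, 80 mm across, 130 mm tall, standing loose on the bench beside the shaker. Origin on its underside. Leave alone.
- jar: small white jar, 48 mm across, 60 mm tall, standing loose on the bench beside the shaker. Origin on its underside. Leave alone.
- pipette: hand pipette lying on the bench, 220 mm long, 24 mm wide, 22 mm high, along its x axis. Leave alone.

How it is judged:
By the outcome, as a careful person would: the job done as asked, in the order asked, and still so for the second after the job is handed in, with the robot touching nothing.
It also fails if it takes over 64 s, if anything falls off the work surface, if the arm or the gripper's body presses on something with over 40 N, if the wrist force passes 120 N, or if a joint passes its speed limit or range.

## Robot

A 6-joint arm with a two-finger parallel gripper is mounted at the origin on the work surface. World frame = base frame: x ahead of the robot, y to its left, z up, the work surface at z = 0. Lengths are in m, angles in rad, forces in N, time in s.
With the tool pointing down it reaches from about 0.25 to 0.725 m from the base axis. Payload 9.7 kg.
Tool frame: the origin (TCP) lies at the very end of the fingers, on their centre line; the grasp point (between the pads) lies 19 mm behind it; y points along the fingers, z is the direction in which the jaws open and shut, and the axes are right-handed (so a half turn about y gives the same grasp; the last joint's range is limited). The gripper opens to 85 mm and grips with 20 to 120 N. Pads are 22 mm wide; open, the fingers measure 114 mm over their backs; the gripper's body (76 mm by 85 mm) begins 54 mm behind the grasp point. The pads swing forward as they close: fully open they stand 13 mm farther back than shut.
Start: joints at [1.144, 0.087, 0.176, 1.66, 0, 1.571], TCP at [0.228, 0.501, 0.231] pointing down, gripper open.
Joint ranges: [-3.13, 3.13], [-0.85, 1.81], [-1.15, 1.24], [-2.2, 2.28], [-1.44, 1.52], [-3.14, 3.14]. Speed limits (rad/s): [2.22, 2.22, 2.57, 3.14, 3.14, 3.14].

## Interface

Orientations are given as a unit quaternion [w, x, y, z].
In Python, from cell import arm gives the robot as it stands. The module is installed in compiled form; this text tells all that it offers.
- The arm moves only by the shell command python3 -m jog 'ROWS' [FORCE]. ROWS is JSON, one flat list of numbers, 7 for each row, row after row: the shift along the tool's x, y, z normalised to -1 to 1, where 1 is 15 cm, then the turn, a rotation vector about the tool's x, y, z normalised to -1 to 1, where 1 is 45 degrees, then the opening, from 0 (shut) to 1 (fully open). In form: [tx, ty, tz, rx, ry, rz, fingers, tx, ty, tz, rx, ry, rz, fingers, ...]. A call has 1 to 5 rows; each row is the pose to reach, as a shift and turn from the pose commanded when the call began, along the tool's axes at that moment; what a row does not reach only later rows make up. A row lasts 1/8 s, in which the tool goes at most 62.5 mm and 10.7 degrees, less where a joint would pass 70% of its speed; a pose out of reach is approached as far as the arm can. A call with a number of a shift or a turn outside -1 to 1 is refused whole. A call with a gripper value outside its range is refused whole. The fingers move at their own pace and stop on an object; FORCE is the grip in N (left out, the last holds). Time passes only in rows, so rows that repeat a pose let the fingers close. It gives the time, the measured TCP pose, the force and the opening at its end, in the units of the state.
- arm.get_state(): the state, without advancing time (a new reading comes with each control period).
- arm.camera(name): name is "side" or "top" or "wrist"; returns (picture, depth): 420x560x3 uint8, red, green, blue; 420x560 float32, m along the optical axis (not along the pixel's ray), 0 where there is no reading.
- arm.calibration(name): a dict with "mtx" (3x3 intrinsics, pixels), "origin" and "attitude" of the camera in the world; the wrist camera has in their place "mount" (4x4, takes a point from camera to tool coordinates, whose origin is the TCP and whose axes are the tool frame's). Camera axes: x right, y down, z forward; pixel columns grow to the right and rows downward; lengths in m; the calibration is good to about 2 mm. A picture is of the moment at which its call begins: read the wrist's pose just before it. calibration takes no time and is no camera call.
- arm.job_done(): hands the job in, once; it reports no verdict.
The state is a dict: "t": time; "q": joint angles; "qvel": joint speeds; "joint_efforts": joint torques, N m; "tcp_pos": TCP position; "tool_rot": TCP orientation; "wrist_force": force on the tool from outside, world axes, zero at the start; "torque": the same for the moment, N m; "width": finger opening in m.
Only numpy, scipy, OpenCV 4.12 (cv2) and the standard library are available. Lean on these libraries where they do the work, as an engineer would, in place of code of your own. Each camera call takes 0.05 s, during which the arm holds its last target.

## Working session

There is one attempt and no reset: what is moved stays moved. The work goes in short steps, Python scripts to look and compute and a shell command to move; the robot and the scene stay as the last step left them, time stands still between calls to the robot, and variables do not carry over. Pictures are saved under pics/ and viewed, and the job is handed in when it is done.

```bash
mkdir -p pics; python3 - <<'E'
from cell import arm
import cv2,numpy as np
s=arm.get_state();print({k:np.round(v,3).tolist() for k,v in s.items()})
for n in("top","side"):
    p,d=arm.camera(n);cv2.imwrite(f"pics/{n}0.png",p[:,:,::-1]);np.save(f"pics/{n}0d.npy",d)
    print(arm.calibration(n))
print(arm.calibration("wrist"))
E
```

```text
{'t': 0.0, 'q': [1.144, 0.087, 0.175, 1.66, 0.0, 1.571], 'qvel': [0.002, 0.002, 0.0, 0.0, -0.0, -0.001], 'joint_efforts': [-0.003, -52.039, 46.48, 0.016, -0.0, 0.0], 'tcp_pos': [0.228, 0.5, 0.231], 'tool_rot': [-0.691, 0.692, -0.15, 0.15], 'wrist_force': [0.201, -0.678, -0.751], 'torque': [0.01, -0.01, -0.027], 'width': 0.085}
{'mtx': array([[458.89369959,   0.        , 277.36962461],
       [  0.        , 458.89369959, 201.71379045],
       [  0.        ,   0.        ,   1.        ]]), 'origin': array([ 0.31679024, -0.00876994,  1.30799812]), 'attitude': array([ 0.05947411, -0.70297209,  0.7073062 , -0.04484432])}
{'mtx': array([[400.71348457,   0.        , 279.93928105],
       [  0.        , 400.71348457, 216.12737499],
       [  0.        ,   0.        ,   1.        ]]), 'origin': array([ 0.4542138 , -0.84703301,  0.8147531 ]), 'attitude': array([-0.42256724,  0.90548388, -0.03844837,  0.00758879])}
{'mtx': array([[371.99865162,   0.        , 279.16064047],
       [  0.        , 371.99865162, 207.94672231],
       [  0.        ,   0.        ,   1.        ]]), 'mount': array([[-3.07582456e-04,  9.62075878e-01,  2.72781799e-01,
        -6.85037219e-02],
       [ 3.65169900e-04, -2.72781686e-01,  9.62075890e-01,
        -1.42204395e-01],
       [ 9.99999886e-01,  3.95529367e-04, -2.67418291e-04,
        -7.17309748e-04],
       [ 0.00000000e+00,  0.00000000e+00,  0.00000000e+00,
         1.00000000e+00]])}
```

View pics/top0.png

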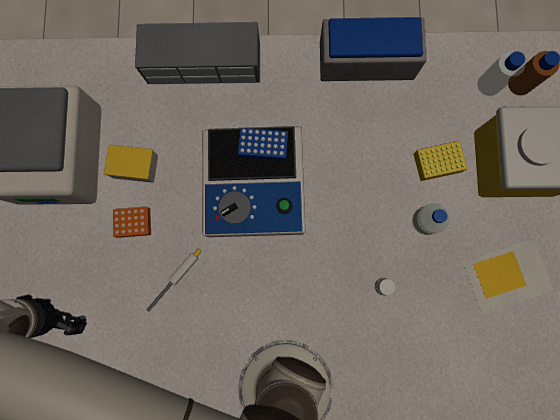

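View pics/side0.png

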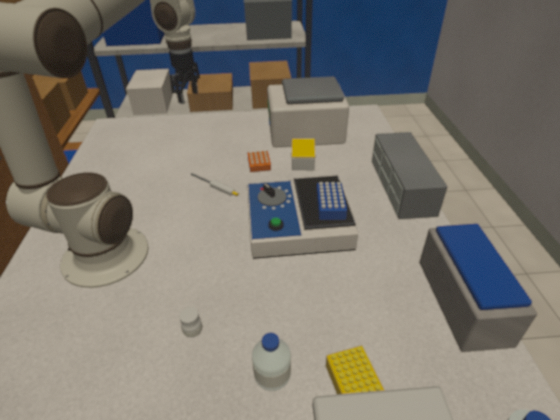

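```bash
cat > h.py <<'E'
from cell import arm
import numpy as np,cv2
from scipy.spatial.transform import Rotation as R
def rot(q): return R.from_quat([q[1],q[2],q[3],q[0]]).as_matrix()
def unproj(n,u,v,z,s=None):
    c=arm.calibration(n)
    if n=="wrist":
        T=np.eye(4);T[:3,:3]=rot(s["tool_rot"]);T[:3,3]=s["tcp_pos"];M=T@np.array(c["mount"]);o,A=M[:3,3],M[:3,:3]
    else: o,A=np.array(c["origin"]),rot(c["attitude"])
    r=A@np.linalg.inv(c["mtx"])@np.array([u,v,1.]);return o+r*(z-o[2])/r[2]
def proj(n,P,s=None):
    c=arm.calibration(n)
    if n=="wrist":
        T=np.eye(4);T[:3,:3]=rot(s["tool_rot"]);T[:3,3]=s["tcp_pos"];M=T@np.array(c["mount"]);o,A=M[:3,3],M[:3,:3]
    else: o,A=np.array(c["origin"]),rot(c["attitude"])
    p=c["mtx"]@(A.T@(np.asarray(P)-o));return p[:2]/p[2]
E
python3 - <<'E'
from h import *
p=cv2.imread("pics/top0.png");d=np.load("pics/top0d.npy")
c=p[165:245,190:315];cv2.imwrite("pics/z0.png",cv2.resize(c,None,fx=6,fy=6,interpolation=cv2.INTER_CUBIC))
hsv=cv2.cvtColor(p,cv2.COLOR_BGR2HSV)
for nm,lo,hi,z in(("green",(45,80,40),(80,255,255),.085),("red",(170,100,60),(180,255,255),.07),("red0",(0,150,60),(6,255,255),.07),("white",(0,0,170),(180,70,255),.07)):
    m=cv2.inRange(hsv,lo,hi);m[:180]=0;m[236:]=0;m[:,:205]=0;m[:,303:]=0
    n,l,st,ce=cv2.connectedComponentsWithStats(m)
    for i in range(1,n): print(nm,st[i,4],ce[i].round(1),unproj("top",*ce[i],z).round(4))
for uv in((210,225),(260,225),(296,190),(234,200)):print(uv,d[uv[1],uv[0]],unproj("top",*uv,.07))
E
```

```text
green 86 [283.6 204.6] [ 0.4908 -0.0006  0.085 ]
red 1 [216. 216.] [0.463  0.1838 0.07  ]
red 3 [218.7 217. ] [0.4602 0.1765 0.07  ]
red 1 [216. 219.] [0.4548 0.1837 0.07  ]
red0 9 [217.1 217.7] [0.4584 0.1807 0.07  ]
(210, 225) 1.2489913 [0.43851681 0.19980293 0.07      ]
(260, 225) 1.2472316 [0.43761455 0.06386324 0.07      ]
(296, 190) 1.2553422 [ 0.53305331 -0.03463973  0.07      ]
(234, 200) 1.2479196 [0.50670023 0.13511464 0.07      ]
```

View pics/z0.png

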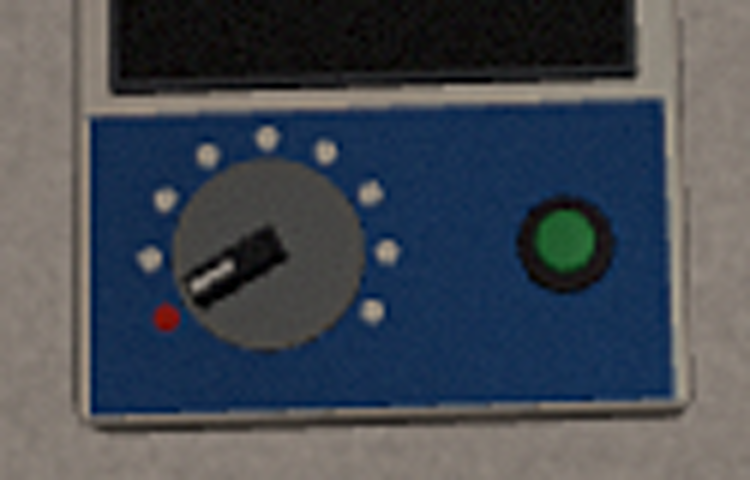

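```bash
python3 - <<'E'
from h import *
Z=[(166,319),(150,259),(165,199),(207,155),(266,138),(325,152),(371,192),(387,251),(372,310)]
P=np.array([unproj("top",190+(x+.5)/6-.5,165+(y+.5)/6-.5,.07)[:2] for x,y in Z])
a=np.radians(120-30*np.arange(9));M=.054*np.c_[np.cos(a),np.sin(a)]
mc,pc=M.mean(0),P.mean(0);H=(M-mc).T@(P-pc)
th=np.arctan2(H[0,1]-H[1,0],H[0,0]+H[1,1]);Rm=np.array([[np.cos(th),-np.sin(th)],[np.sin(th),np.cos(th)]])
ax=pc-Rm@mc;print("yaw",np.degrees(th),"axis",ax,"res",np.abs(P-ax-(M@Rm.T)).max())
print("start",ax+Rm@[0,-.135],"origin",ax-Rm@[-.075,.05])
print("fit scale",np.linalg.norm(P-ax,axis=1))
E
```

```text
yaw 1.5944733229803636 axis [0.48721112 0.13412139] res 0.0007336756373340914
start [ 0.49096752 -0.00082634] origin [0.56357334 0.08622764]
fit scale [0.05458022 0.05395259 0.05418602 0.05439229 0.05400888 0.0537224
 0.05472593 0.05407502 0.05379882]
```

```bash
cat >> h.py <<'E'
AX=np.array([.4872,.1341]);YAW=1.6
def state():
    s=arm.get_state();T=rot(s["tool_rot"]);return s,T
def yaw(T): return np.degrees(np.arctan2(T[1,2],T[0,2]))  # direction of tool z in xy
def rows(P,yawz,s=None):
    "row for target TCP P, tool pointing straight down, tool z at heading yawz"
    s,T=state()
    a=np.radians(yawz);z=np.array([np.cos(a),np.sin(a),0]);y=np.array([0,0,-1.]);x=np.cross(y,z)
    D=np.c_[x,y,z];dp=T.T@(np.asarray(P)-s["tcp_pos"]);rv=R.from_matrix(T.T@D).as_rotvec(degrees=True)
    return (dp/.15).round(3),(rv/45).round(3)
E
python3 - <<'E'
from h import *
s,T=state();print(T.round(3),yaw(T),np.degrees(s['q']))
E
```

```text
[[ 0.91  -0.001  0.414]
 [-0.414 -0.001  0.91 ]
 [-0.    -1.    -0.001]] 65.54886335243643 [6.55470979e+01 5.00943697e+00 1.00382935e+01 9.50994324e+01
 2.09404584e-04 8.99982345e+01]
```

```bash
cat >> h.py <<'E'
def u(d): d=np.radians(d);return np.array([np.cos(d),np.sin(d)])
def tgt(phi,r,off,z): # pointer heading world deg
    return np.r_[AX+r*u(phi)+off*u(phi+90),z]
E
python3 - <<'E'
from h import *
print(rows(tgt(121.6,.026,.0335,.20),31.6))
E
```

```text
(array([ 2.318,  0.206, -1.595]), array([0.002, 0.754, 0.   ]))
```

```bash
python3 -m jog '[1,0,-0.7,0,0.4,0,0, 1,0,-0.7,0,0.4,0,0, 1,0,-0.7,0,0.4,0,0, 1,0,-0.7,0,0.4,0,0, 1,0,-0.7,0,0.4,0,0]' 20; python3 - <<'E'
from h import *
s,T=state();print(yaw(T),np.degrees(s['q']))
print(rows(tgt(121.6,.026,.0335,.20),31.6))
E
```

```text
t: 0.72
tcp_pos: [0.3208, 0.3431, 0.2312]
tool_rot: [0.659, -0.659, 0.256, -0.256]
wrist_force: [0.4, -0.4, -0.5]
width: -0.0001
47.50147296765567 [ 4.69139852e+01 -5.97891182e+00 -8.15976003e-01  9.51649592e+01
  1.87734838e-02  8.94125122e+01]
(array([ 1.531,  0.207, -0.445]), array([ 0.   ,  0.353, -0.   ]))
```

```bash
python3 -m jog '[1,0,-0.3,0,-1,0,0, 1,0,-0.3,0,-1,0,0, 1,0,-0.3,0,-1,0,0, 1,0,-0.3,0,-1,0,0, 1,0,-0.3,0,-1,0,0]'; python3 -m jog '[0,0,0,0,-1,0,0, 0,0,0,0,-1,0,0, 0,0,0,0,-1,0,0, 0,0,0,0,-1,0,0, 0,0,0,0,-1,0,0]'; python3 -m jog '[0,0,0,0,-1,0,0, 0,0,0,0,-1,0,0, 0,0,0,0,-1,0,0, 0,0,0,0,-1,0,0, 0,0,0,0,-1,0,0]'; python3 - <<'E'
from h import *
s,T=state();print(yaw(T),np.degrees(s['q']))
print(rows(tgt(121.6,.026,.0335,.20),211.6))
E
```

```text
t: 1.35
tcp_pos: [0.4011, 0.2092, 0.2309]
tool_rot: [-0.707, 0.707, 0.017, -0.018]
wrist_force: [1.4, 0.0, 0.1]
width: -0.0
t: 1.98
tcp_pos: [0.4007, 0.2097, 0.231]
tool_rot: [0.647, -0.647, -0.286, 0.286]
wrist_force: [-0.4, -0.2, -0.2]
width: -0.0002
t: 2.6
tcp_pos: [0.4009, 0.2092, 0.2311]
tool_rot: [0.489, -0.489, -0.511, 0.511]
wrist_force: [0.2, -0.5, 0.8]
width: -0.0003
-177.5118843817519 [ 2.75516393e+01 -8.31879353e+00 -2.92143950e+00  9.54147503e+01
  6.15981063e-03 -6.49364775e+01]
(array([-0.482,  0.207, -0.274]), array([-0.   , -0.647,  0.   ]))
```

```bash
python3 -m jog '[-0.482,0.207,-0.274,0,-0.647,0,0, -0.482,0.207,-0.274,0,-0.647,0,0, -0.482,0.207,-0.274,0,-0.647,0,0, -0.482,0.207,-0.274,0,-0.647,0,0, -0.482,0.207,-0.274,0,-0.647,0,0]'; python3 - <<'E'
from h import *
s,T=state();print(yaw(T),np.degrees(s['q']),s['wrist_force'])
print(rows(tgt(121.6,.026,.0335,.082),211.6))
p,d=arm.camera("wrist");cv2.imwrite("pics/w1.png",p[:,:,::-1])
for k in range(9):print(k,proj("wrist",np.r_[AX+.054*u(121.6-30*k),.07],s).round(1))
print("axis top",proj("wrist",np.r_[AX,.1],s),"tip off",proj("wrist",np.r_[AX+.038*u(121.6),.1],s))
E
```

```text
t: 3.22
tcp_pos: [0.4453, 0.1386, 0.2004]
tool_rot: [-0.346, 0.346, 0.617, -0.617]
wrist_force: [-0.3, -0.7, 0.0]
width: 0.0001
-148.61038918398683 [ 1.72880197e+01 -6.99251460e+00 -5.15575935e+00  9.18228913e+01
  2.69595537e-03 -1.04101591e+02] [-0.26234039 -0.67471875  0.02427143]
(array([0.001, 0.789, 0.001]), array([ 0.   , -0.005, -0.   ]))
0 [236.  234.2]
1 [200.6 225.5]
2 [173.  200.8]
3 [160.2 165.4]
4 [166.9 128. ]
5 [192.6  99.2]
6 [230.6  88.3]
7 [269.3  99. ]
8 [297.2 127.6]
axis top [228.00374394 172.45955469] tip off [230.25210491 227.0841441 ]
```

View pics/w1.png

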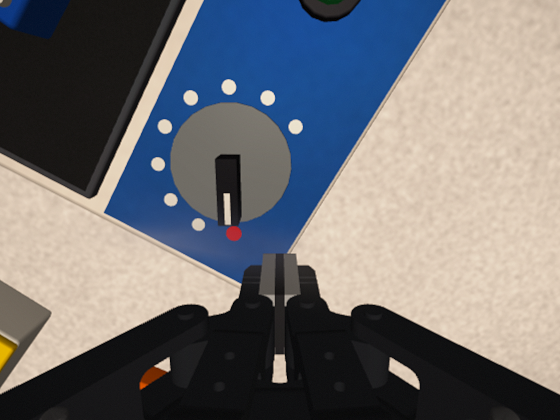

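```bash
python3 -m jog '[0,0.789,0,0,0,0,0, 0,0.789,0,0,0,0,0, 0,0.789,0,0,0,0,0]'; python3 - <<'E'
from h import *
s,T=state();print(yaw(T),s['wrist_force'])
p,d=arm.camera("wrist");cv2.imwrite("pics/w2.png",p[:,:,::-1])
p,d=arm.camera("side");cv2.imwrite("pics/s2.png",cv2.resize(p[150:280,210:370,::-1],None,fx=5,fy=4.5,interpolation=cv2.INTER_CUBIC))
E
```

```text
t: 3.65
tcp_pos: [0.4444, 0.1383, 0.0799]
tool_rot: [0.346, -0.345, -0.617, 0.618]
wrist_force: [0.3, -0.1, 0.9]
width: -0.0001
-148.4607074740833 [ 0.31783875 -0.0929663   0.9499469 ]
```

View pics/w2.png

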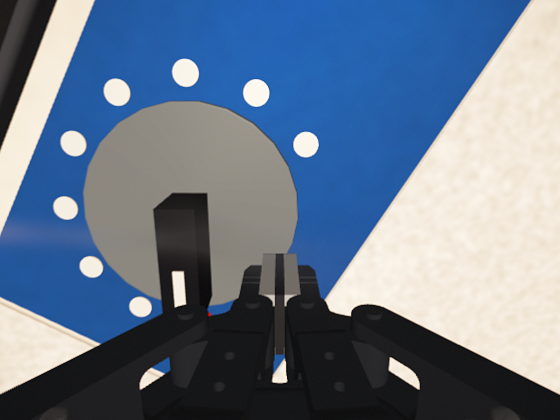

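View pics/s2.png

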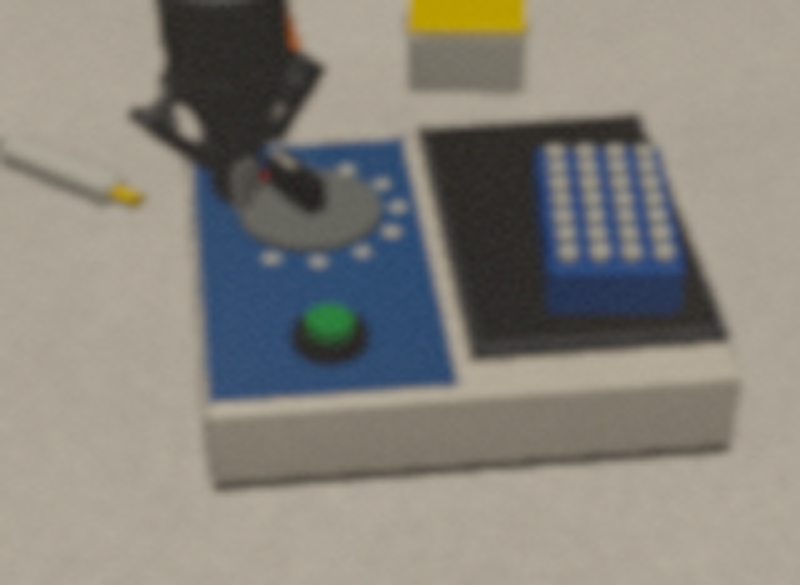

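```bash
python3 - <<'E'
from h import *
s,T=state();print(s['tcp_pos'],s['wrist_force'])
for ph in(121.6,111.6,101.6):print(ph,rows(tgt(ph,.027,.0215,.083),ph+90))
E
```

```text
[0.44506222 0.13845322 0.08208665] [0.17111912 0.87314585 0.75294202]
121.6 (array([ 0.008, -0.006, -0.081]), array([-0.   , -0.001,  0.   ]))
111.6 (array([ 0.03 , -0.006, -0.114]), array([-0.   ,  0.221,  0.   ]))
101.6 (array([ 0.046, -0.006, -0.151]), array([-0.   ,  0.444,  0.   ]))
```

```bash
python3 -m jog '[0.008,-0.006,-0.081,0,0,0,0, 0.03,-0.006,-0.114,0,0.22,0,0, 0.046,-0.006,-0.151,0,0.44,0,0, 0.046,-0.006,-0.151,0,0.44,0,0]'; python3 - <<'E'
from h import *
s,T=state();print(yaw(T),s['wrist_force'],s['tcp_pos'])
p,d=arm.camera("wrist");cv2.imwrite("pics/w3.png",p[:,:,::-1])
E
```

```text
t: 4.25
tcp_pos: [0.4618, 0.1566, 0.0833]
tool_rot: [-0.445, 0.445, 0.549, -0.549]
wrist_force: [-0.1, 0.4, -0.5]
width: 0.0001
-168.0745013341603 [-0.10438095  0.36170657 -0.4903764 ] [0.46175977 0.15662145 0.08326052]
```

View pics/w3.png

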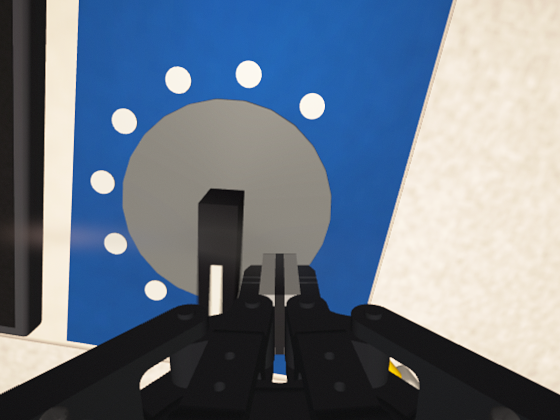

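```bash
cat >> h.py <<'E'
def bar(s,k):
    ph=121.6-k
    return [proj("wrist",np.r_[AX+r*u(ph)+o*u(ph+90),.1],s).round(0).tolist() for r,o in((-.008,-.007),(-.008,.007),(.038,-.007),(.038,.007))]
def overlay(name,ks=(),cam="wrist"):
    s,T=state();p,d=arm.camera(cam);p=p[:,:,::-1].copy()
    for k,c in zip(ks,((0,255,0),(0,255,255),(255,0,255))):
        b=np.array(bar(s,k))[[0,1,3,2]].astype(int);cv2.polylines(p,[b],True,c,1)
    for i in range(9):
        q=proj("wrist",np.r_[AX+.054*u(121.6-30*i),.07],s)
        cv2.putText(p,str(i),(int(q[0])-4,int(q[1])+4),0,.4,(0,0,255),1)
    cv2.imwrite(name,p);print("tcp",s['tcp_pos'].round(4),"yaw",yaw(T).round(1),"F",s['wrist_force'].round(2),"t",s['t'])
E
python3 - <<'E'
from h import *
overlay("pics/w4.png",(0,20,30))
E
```

```text
tcp [0.4615 0.1563 0.0831] yaw -167.9 F [ 0.5   0.71 -0.54] t 4.3
```

View pics/w4.png

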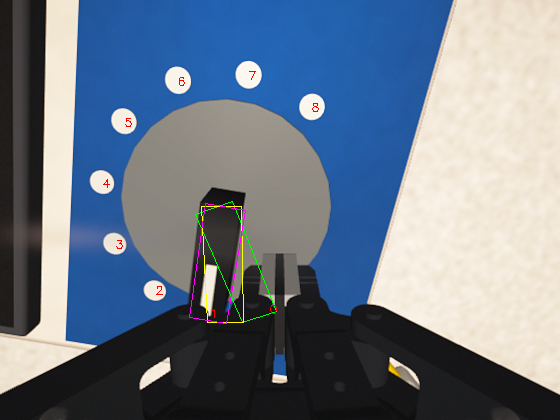

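```bash
cat > n.py <<'E'
from h import *
import sys
for k in map(float,sys.argv[1:]): print(k,*rows(tgt(121.6-k,.027,.0215,.083),211.6-k))
E
python3 n.py 30 40 50
```

```text
30.0 [ 0.023  0.    -0.03 ] [0.    0.233 0.   ]
40.0 [ 0.039  0.    -0.066] [0.    0.455 0.   ]
50.0 [ 0.048  0.    -0.106] [0.    0.678 0.   ]
```

```bash
python3 -m jog '[0.023,0,-0.03,0,0.23,0,0, 0.039,0,-0.066,0,0.45,0,0, 0.048,0,-0.106,0,0.675,0,0, 0.048,0,-0.106,0,0.675,0,0]'; python3 -m jog '[0,0,0,0,0,0,0]'; python3 - <<'E'
from h import *
overlay("pics/w5.png",(50,60))
E
python3 n.py 60 70 80
```

```text
t: 4.85
tcp_pos: [0.4753, 0.1663, 0.0829]
tool_rot: [-0.573, 0.573, 0.414, -0.414]
wrist_force: [1.3, 0.1, -0.1]
width: -0.0002
t: 4.97
tcp_pos: [0.475, 0.1661, 0.0828]
tool_rot: [-0.573, 0.573, 0.414, -0.415]
wrist_force: [0.3, -0.5, -0.1]
width: -0.0004
tcp [0.475  0.1661 0.0828] yaw 161.8 F [ 0.29 -0.5  -0.1 ] t 4.975
60.0 [ 0.026 -0.001 -0.035] [ 0.     0.225 -0.   ]
70.0 [ 0.042 -0.001 -0.072] [ 0.     0.447 -0.   ]
80.0 [ 0.051 -0.001 -0.111] [ 0.     0.669 -0.   ]
```

View pics/w5.png

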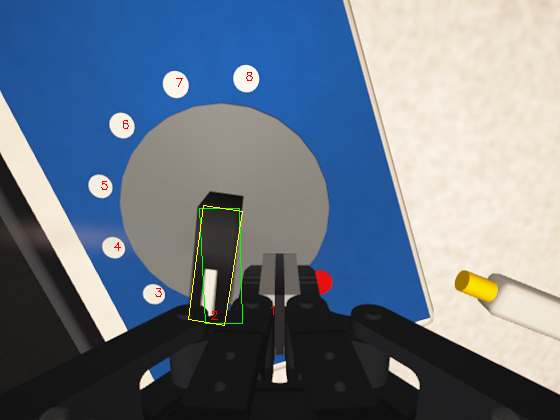

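Pointer sits on dot 2 (yellow outline, 60°). Next click.

```bash
python3 -m jog '[0.026,0,-0.035,0,0.225,0,0, 0.042,0,-0.072,0,0.447,0,0, 0.051,0,-0.11,0,0.67,0,0, 0.051,0,-0.11,0,0.67,0,0]'; python3 -m jog '[0,0,0,0,0,0,0]'; python3 - <<'E'
from h import *
overlay("pics/w6.png",(80,90))
E
python3 n.py 90 100 110
```

```text
t: 5.52
tcp_pos: [0.4932, 0.1681, 0.0828]
tool_rot: [-0.661, 0.661, 0.251, -0.251]
wrist_force: [0.3, 1.1, 0.6]
width: 0.0001
t: 5.65
tcp_pos: [0.4929, 0.1681, 0.0828]
tool_rot: [-0.661, 0.661, 0.251, -0.251]
wrist_force: [-0.4, 0.6, -0.6]
width: -0.0003
tcp [0.4929 0.1681 0.0828] yaw 131.6 F [-0.44  0.58 -0.61] t 5.65
90.0 [ 0.023 -0.001 -0.034] [ 0.     0.221 -0.   ]
100.0 [ 0.039 -0.001 -0.071] [ 0.     0.444 -0.   ]
110.0 [ 0.049 -0.001 -0.11 ] [ 0.     0.666 -0.   ]
```

View pics/w6.png

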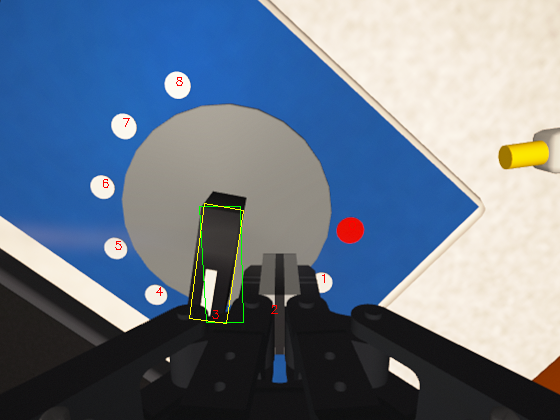

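On dot 3 (90°). Next.

```bash
python3 -m jog '[0.023,0,-0.034,0,0.22,0,0, 0.039,0,-0.071,0,0.444,0,0, 0.049,0,-0.11,0,0.666,0,0, 0.049,0,-0.11,0,0.666,0,0]'; python3 -m jog '[0,0,0,0,0,0,0]'; python3 - <<'E'
from h import *
overlay("pics/w7.png",(110,120))
E
python3 n.py 120 130 135 140
```

```text
t: 6.2
tcp_pos: [0.5095, 0.1605, 0.0828]
tool_rot: [-0.703, 0.704, 0.071, -0.071]
wrist_force: [-0.5, -0.3, -0.3]
width: -0.0005
t: 6.32
tcp_pos: [0.5093, 0.1607, 0.0828]
tool_rot: [-0.703, 0.703, 0.072, -0.072]
wrist_force: [0.6, 0.8, 0.1]
width: -0.0001
tcp [0.5093 0.1607 0.0828] yaw 101.6 F [0.6  0.81 0.14] t 6.325
120.0 [ 0.022 -0.001 -0.034] [ 0.     0.222 -0.   ]
130.0 [ 0.038 -0.001 -0.071] [ 0.     0.444 -0.   ]
135.0 [ 0.044 -0.001 -0.09 ] [ 0.     0.555 -0.   ]
140.0 [ 0.047 -0.001 -0.11 ] [ 0.     0.667 -0.   ]
```

View pics/w7.png

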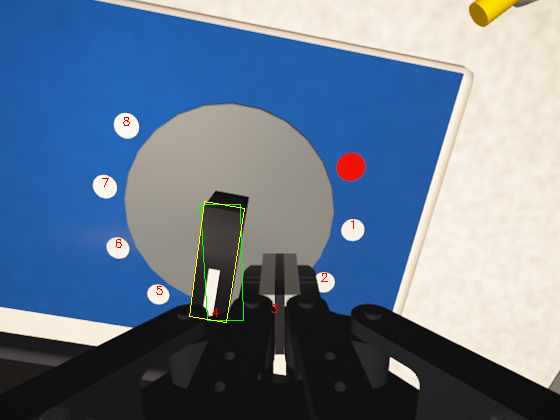

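On dot 4 (120°). Last click, a little slower.

```bash
python3 -m jog '[0.022,0,-0.034,0,0.22,0,0, 0.038,0,-0.071,0,0.444,0,0, 0.044,0,-0.09,0,0.555,0,0, 0.047,0,-0.11,0,0.666,0,0, 0.047,0,-0.11,0,0.666,0,0]'; python3 -m jog '[0,0,0,0,0,0,0]'; python3 - <<'E'
from h import *
overlay("pics/w8.png",(140,150))
print(rows(tgt(-18.4,.027,.033,.083),71.6))
E
```

```text
t: 7.0
tcp_pos: [0.5196, 0.1459, 0.0828]
tool_rot: [-0.698, 0.698, -0.113, 0.113]
wrist_force: [0.1, -0.5, 0.5]
width: -0.0
t: 7.12
tcp_pos: [0.5196, 0.146, 0.0828]
tool_rot: [-0.698, 0.698, -0.113, 0.113]
wrist_force: [-0.6, 0.0, -0.1]
width: -0.0002
tcp [0.5196 0.146  0.0828] yaw 71.6 F [-0.6   0.05 -0.07] t 7.125
(array([-0.   , -0.001,  0.076]), array([ 0.   , -0.001, -0.   ]))
```

View pics/w8.png

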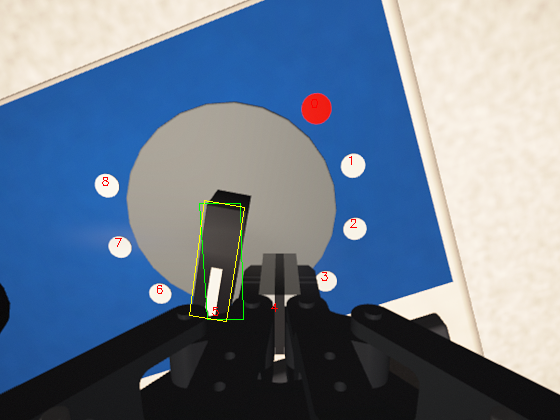

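```bash
python3 -m jog '[0,0,0.07,0,0,0,0, 0,-0.8,0.07,0,0,0,0, 0,-0.8,0.07,0,0,0,0, 0,-0.8,0.07,0,0,0,0]'; python3 - <<'E'
from h import *
overlay("pics/w9.png",(150,))
p,d=arm.camera("top");cv2.imwrite("pics/t9.png",cv2.resize(p[165:245,190:315,::-1],None,fx=6,fy=6,interpolation=cv2.INTER_CUBIC))
print(rows([.4910,-.0006,.13],11.6))
E
```

```text
t: 7.68
tcp_pos: [0.5249, 0.1571, 0.2079]
tool_rot: [0.699, -0.697, 0.111, -0.116]
wrist_force: [0.2, -0.0, 0.0]
width: -0.0
tcp [0.5249 0.1571 0.2079] yaw 71.5 F [ 0.22 -0.03  0.01] t 7.675
(array([ 0.128,  0.486, -1.062]), array([-1.00e-03,  1.33e+00,  0.00e+00]))
```

View pics/w9.png

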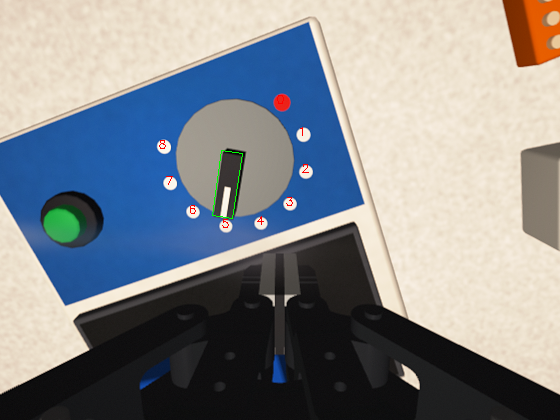

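```bash
python3 - <<'E'
from h import *
s,T=state();print(rows([.4910,-.0006,.16],71.5))
p,d=arm.camera("wrist");c=arm.calibration("wrist")
W=np.eye(4);W[:3,:3]=T;W[:3,3]=s["tcp_pos"];M=W@c["mount"]
hsv=cv2.cvtColor(p,cv2.COLOR_RGB2HSV);m=cv2.inRange(hsv,(45,120,80),(80,255,255));v,uu=np.nonzero(m)
P=np.c_[uu,v,np.ones(len(v))]@np.linalg.inv(c["mtx"]).T*d[v,uu][:,None];P=P@M[:3,:3].T+M[:3,3]
print(len(P),np.percentile(P,[2,25,50,75,98],axis=0).round(4))
t=P[P[:,2]>np.percentile(P[:,2],50)-.002];print("centre",(t.min(0)+t.max(0))/2)
E
```

```text
(array([ 0.128,  0.286, -1.062]), array([-0.001, -0.001,  0.001]))
1021 [[ 0.4795 -0.0133  0.0823]
 [ 0.4862 -0.0054  0.0909]
 [ 0.4916  0.      0.0915]
 [ 0.4972  0.0055  0.092 ]
 [ 0.5041  0.0118  0.093 ]]
centre [0.48155735 0.08208596 0.21733568]
```

```bash
python3 -m jog '[0.128,0.1,-1,0,0,0,0, 0.128,0.28,-1,0,0,0,0, 0.128,0.28,-1,0,0,0,0, 0.128,0.28,-1,0,0,0,0, 0.128,0.28,-1,0,0,0,0]';  python3 - <<'E'
from h import *
print(rows([.4912,-.0003,.097],71.5))
overlay("pics/w10.png",(150,))
E
```

```text
t: 8.45
tcp_pos: [0.4933, 0.008, 0.1602]
tool_rot: [0.698, -0.698, 0.115, -0.114]
wrist_force: [0.2, 0.1, 1.8]
width: -0.0001
(array([ 0.005,  0.421, -0.057]), array([ 0.   , -0.002, -0.001]))
tcp [0.4933 0.008  0.1602] yaw 71.4 F [0.16 0.14 1.76] t 8.45
```

View pics/w10.png

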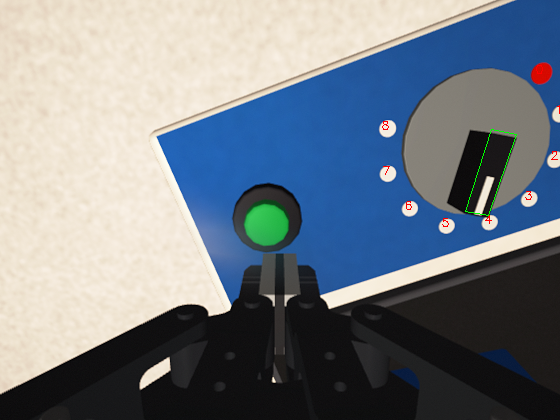

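```bash
python3 -m jog '[0.005,0.4,-0.057,0,0,0,0, 0.005,0.42,-0.057,0,0,0,0, 0.005,0.42,-0.057,0,0,0,0]';  python3 - <<'E'
from h import *
s,T=state();print(s['tcp_pos'],s['wrist_force'])
print(proj("wrist",s['tcp_pos'],s))
overlay("pics/w11.png",(150,))
print(rows([.4912,-.0003,.0925],71.5)[0],rows([.4912,-.0003,.0845],71.5)[0])
E
```

```text
t: 8.88
tcp_pos: [0.492, -0.0001, 0.0993]
tool_rot: [0.698, -0.698, 0.114, -0.114]
wrist_force: [0.2, -0.5, -0.1]
width: -0.0001
[ 4.91966475e-01 -5.93999608e-05  9.93118165e-02] [ 0.17703018 -0.47993354 -0.13117772]
[281.08111253 272.99757312]
tcp [ 4.92e-01 -1.00e-04  9.93e-02] yaw 71.4 F [ 0.18 -0.48 -0.13] t 8.875
[-0.008  0.05  -0.004] [-0.008  0.104 -0.004]
```

View pics/w11.png

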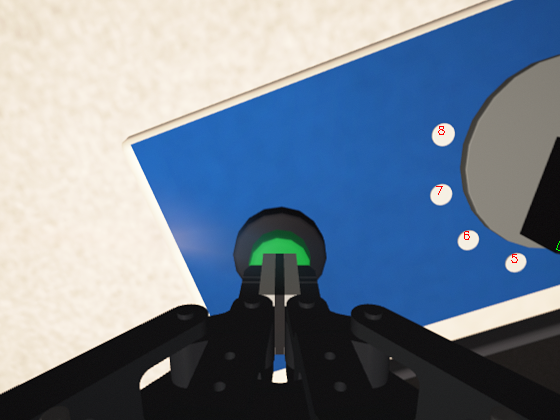

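```bash
python3 -m jog '[-0.005,0.05,0,0,0,0,0, -0.005,0.075,0,0,0,0,0, -0.005,0.075,0,0,0,0,0]'; python3 -m jog '[0,0.015,0,0,0,0,0, 0,0.015,0,0,0,0,0]';python3 -m jog '[0,0.015,0,0,0,0,0, 0,0.015,0,0,0,0,0]'
```

```text
t: 9.3
tcp_pos: [0.4914, -0.0003, 0.0872]
tool_rot: [0.698, -0.698, 0.114, -0.115]
wrist_force: [3.1, 1.2, 4.2]
width: -0.0003
t: 9.55
tcp_pos: [0.4915, -0.0004, 0.0859]
tool_rot: [0.698, -0.697, 0.113, -0.115]
wrist_force: [-0.1, 1.6, 13.4]
width: -0.0
t: 9.8
tcp_pos: [0.4916, -0.0004, 0.0856]
tool_rot: [0.698, -0.697, 0.113, -0.116]
wrist_force: [-6.4, 2.9, 27.8]
width: -0.0003
```

```bash
python3 -m jog '[0,-0.1,0,0,0,0,0, 0,-0.5,0,0,0,0,0, 0,-0.8,0.5,0,0,0,0, 0,-0.8,0.5,0,0,0,0, 0,-0.8,0.5,0,0,0,0]'; python3 -m jog '[0,0,0,0,0,0,0]'; python3 - <<'E'
from h import *
s,T=state();print(s['wrist_force'],s['qvel'].round(3))
overlay("pics/w12.png",(150,))
s,T=state();p,d=arm.camera("wrist");c=arm.calibration("wrist")
W=np.eye(4);W[:3,:3]=T;W[:3,3]=s["tcp_pos"];M=W@c["mount"]
hsv=cv2.cvtColor(p,cv2.COLOR_RGB2HSV);m=cv2.inRange(hsv,(45,120,80),(80,255,255));v,uu=np.nonzero(m)
P=np.c_[uu,v,np.ones(len(v))]@np.linalg.inv(c["mtx"]).T*d[v,uu][:,None];P=P@M[:3,:3].T+M[:3,3]
print(np.percentile(P,50,axis=0).round(4))
p,d=arm.camera("top");cv2.imwrite("pics/t12.png",p[:,:,::-1])
E
```

```text
t: 10.42
tcp_pos: [0.5148, 0.0715, 0.2024]
tool_rot: [-0.698, 0.698, -0.114, 0.114]
wrist_force: [-0.5, -0.2, -0.4]
width: 0.0
t: 10.55
tcp_pos: [0.514, 0.0699, 0.201]
tool_rot: [-0.697, 0.698, -0.115, 0.114]
wrist_force: [0.0, 0.4, -0.7]
width: -0.0002
[ 0.00687787  0.43867226 -0.694687  ] [-0.008 -0.005 -0.006 -0.001 -0.001  0.002]
tcp [0.514  0.0699 0.201 ] yaw 71.4 F [ 0.01  0.44 -0.69] t 10.55
[ 4.917e-01 -3.000e-04  9.150e-02]
```

View pics/w12.png

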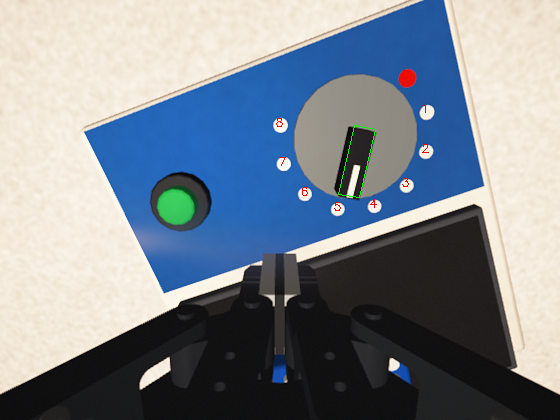

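View pics/t12.png

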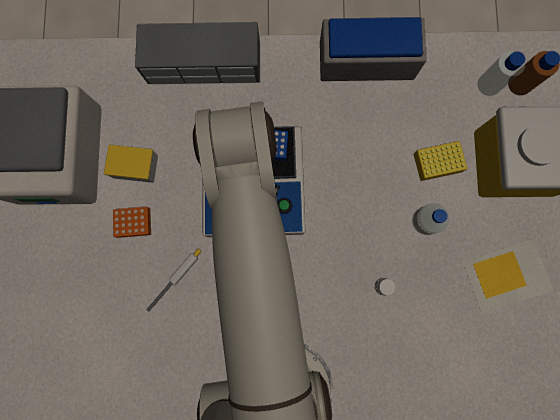

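Pointer is on dot 5, the button is back up at 0.0915 m, the other objects stand where they stood, and the arm is clear.

```bash
python3 -c "
from cell import arm
print(arm.job_done())"
```

```text
the job is handed in; nothing more can be done
None
```

The speed selector is on the fifth white dot, and the start button was pressed fully down and has come back up. I handed the job in at about 10.7 s of the 64 s allowed.

- **Selector:** It started at the red off dot. I pushed the pointer's counter-clockwise side with the outer face of one fingertip, gripper shut, one click at a time. I checked its position with the wrist camera after each click. It was still on the fifth dot after the button press, and no picture showed it past that dot.
- **Start button:** I pressed it only after the fingers had backed away from the selector. The fingertip stopped 5.9 mm below the button's rest height while the force rose to 28 N, so it was against its end stop. After release its top measured 91.5 mm above the bench, the same as before.
- **Surroundings:** The last top picture shows the objects beside the shaker where they stood. The arm partly hid the tube rack in that picture, so I saw only part of it, and that part looked unmoved. The arm ended about 0.2 m above the bench, touching nothing.

No check failed. The outline I overlaid for the pointer was a few pixels off in some pictures, which is too small to confuse one dot with the next.

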